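# Lock the bayonet ring on the loaded filter test port

### The arm

A 6-joint arm with a two-finger parallel gripper is mounted at the origin on the work surface; the furniture and walls round the work are solid. World frame = base frame: x ahead of the robot, y to its left, z up, the work surface at z = 0. Lengths are in m, angles in rad, forces in N, time in s.
With the tool pointing down it reaches from about 0.425 to 0.95 m from the base axis. Payload 3.5 kg.
Tool frame: the origin (TCP) lies midway between the tips of the shut fingers; the grasp point (between the pads) lies 19 mm behind it; z points along the fingers, y is the direction in which the jaws open and shut (so a half turn about z gives the same grasp; the last joint's range is limited). The gripper opens to 85 mm and grips with 20 to 120 N. Pads are 22 mm wide; open, the fingers measure 114 mm over their backs; the gripper's body (76 mm by 85 mm) begins 54 mm behind the grasp point. The pads swing forward as they close: fully open they stand 13 mm farther back than shut.
Start: joints at [-1.456, 0.286, 1.577, -0, 1.279, -0.15], TCP at [0.177, -0.651, 0.231] pointing down, gripper open.
Joint ranges: [-2.77, 2.77], [-0.9, 2.22], [0.21, 2.48], [-1.53, 4.67], [0.24, 2.81], [-2.84, 2.84]. Speed limits (rad/s): [2.79, 2.79, 3.14, 3.14, 3.14, 3.14].

### API

Orientations are given as a unit quaternion [x, y, z, w].
In Python, from plant import * gives the robot as it stands.
- The arm moves only by the shell command python3 -m jog 'ROWS' [FORCE]. ROWS is a JSON object of lists of equal length, an entry for each row: "travel": the shift along the world's x, y, z in mm, a list of three; "dr": the turn, a rotation vector about the world's x, y, z in degrees, a list of three; "jaw": the closure in counts, from 0 (fully open) to 255 (shut). In form: {"travel": [[x, y, z], ...], "dr": [[wx, wy, wz], ...], "jaw": [jaw, ...]}. A call has 1 to 5 rows; each row shifts and turns the commanded pose from where the row before left it; what a row does not reach is not made up. A row lasts 1/12 s, in which the tool goes at most 41.7 mm and 7.16 degrees, less where a joint would pass 70% of its speed; a pose out of reach is approached as far as the arm can. A call is refused whole if a number of a shift passes 41.7 or a number of a turn 7.16, either way. A call with a gripper value outside its range is refused whole. The fingers move at their own pace and stop on an object; FORCE is the grip in N (left out, the last holds). Time passes only in rows, so rows that do not move let the fingers close. It gives the time, the measured TCP pose, the force and the opening at its end, in the units of the state.
- get_state(): the state, without advancing time (a new reading comes with each control period).
- read_camera(name): name is "side" or "top" or "wrist"; returns the picture (400x640x3 uint8, red, green, blue); there is no depth.
- camera_info(name): a dict with "K" (3x3 intrinsics, pixels), "R" (3x3) and "t" (3): a world point X has camera coordinates R X + t; the wrist camera has in their place "mount" (4x4, takes a point from camera to tool coordinates, whose origin is the TCP and whose axes are the flange's). Camera axes: x right, y down, z forward; pixel columns grow to the right and rows downward; lengths in m; the calibration is good to about 2 mm. The wrist camera is an equidistant fisheye: a pixel r from the principal point sees the ray r / f radians off the axis. A picture is of the moment at which its call begins: read the wrist's pose just before it. camera_info takes no time and is no camera call.
- sign_off(): hands the job in, once; it reports no verdict.
The state is a dict: "time": time; "qpos": joint angles; "dq": joint speeds; "joint_efforts": joint torques, N m; "eef_pos": TCP position; "tcp_rot": TCP orientation; "contact_force": force on the tool from outside, world axes, zero at the start; "wrist_torque": the same for the moment, N m; "opening": opening from 0.0 (shut) to 1.0 (fully open).
Only numpy, scipy, OpenCV 4.12 (cv2) and the standard library are available. Lean on these libraries where they do the work, as an engineer would, in place of code of your own. Each camera call takes 0.05 s, during which the arm holds its last target. There are 200 camera calls.

### The job

Two filter test ports stand on the bench, their bayonet rings open. One has a cream filter cartridge seated in its cup: turn that port's ring clockwise (seen from above) by its green handle until it clicks fully home, then let go. Leave the ring of the empty port open, as it is.

Things in the scene. Friction and masses are not known exactly. Their poses are not given: they have to be found in the camera images.
- loaded_port_grip (a point): Centre of the green bar handle bridging the ring of the port with the cream cartridge (45 mm wide, seen either side of the bar). On the ring's upright axis, 110 mm above the bench. Bar level, 84 long, 14 wide (pinch this), 24 tall (98 to 122 mm up), on posts 36 mm either side; below it cartridge top at 87 mm, ring top at 80 mm. x along the bar, y across, z up; turns with the ring. Port fixed.
- loaded_port_ring (a joint): Turn of that ring, rad: 0 fully open, 1.45 (83 degrees) locked stop; grows clockwise seen from above; starts at 0 to 0.2. Friction 0.02 N m; stays where left. From about 1.1 rad a spring roller catch resists with about 0.1 N m until 1.30 rad, then the ring clicks past it: the roller pushes the ring home to 1.45 and holds it there; let go between 1.1 and 1.3, it is pushed back.
- empty_port_grip (a point): The same point on the handle of the other port: same make and sizes, but nothing in its cup (dark hole under the bar). The ports stand 220 mm or more apart; which is left or right varies.
- empty_port_ring (a joint): Turn of the empty port's ring in rad, same meaning. It starts at 0 to 0.2 and is to stay open.

How it is judged:
By the outcome, as a careful person would: the job done as asked, in the order asked, and still so for the second after the job is handed in, with the robot touching nothing.
It also fails if it takes over 32 s, if anything falls off the work surface, if the arm or the gripper's body presses on something with over 40 N, if the wrist force passes 120 N, or if a joint passes its speed limit or range.

## Working session

There is one attempt and no reset: what is moved stays moved. The work goes in short steps, Python scripts to look and compute and a shell command to move; the robot and the scene stay as the last step left them, time stands still between calls to the robot, and variables do not carry over. Pictures are saved under pics/ and viewed, about 8 in all and at most 12, crops included, and the job is handed in when it is done.

```bash
mkdir -p pics
python3 - <<'E'
from plant import *
import cv2
s=get_state();print(s)
for n in("top","side"):
    i=camera_info(n);print(n,i)
    cv2.imwrite(f"pics/{n}0.png",read_camera(n)[:,:,::-1])
E
```

```text
{'time': 0.0, 'qpos': array([-1.45597837e+00,  2.87185403e-01,  1.57819467e+00, -1.75131291e-05,
        1.27859585e+00, -1.49989056e-01]), 'dq': array([-0.00033666,  0.00054662,  0.00091528, -0.00064194, -0.00104312,
        0.00035381]), 'joint_efforts': array([-7.28847244e-04, -4.05982804e+01, -2.92629004e+01, -2.55327095e-04,
        5.81404209e-03,  1.26136106e-05]), 'eef_pos': array([ 0.17661767, -0.65079552,  0.22992446]), 'tcp_rot': array([ 9.91246415e-01,  1.32019408e-01,  1.25733384e-05, -1.19159526e-03]), 'contact_force': array([-0.00265453, -0.34324174, -0.50703466]), 'wrist_torque': array([-0.08164375,  0.04438201, -0.03296919]), 'opening': 0.9997096362386076}
top {'K': array([[464.52266243,   0.        , 323.52622082],
       [  0.        , 464.52266243, 200.14793055],
       [  0.        ,   0.        ,   1.        ]]), 'R': array([[ 0.00193435, -0.99986949, -0.01603912],
       [-0.98173917,  0.00115222, -0.1902285 ],
       [ 0.19022215,  0.0161142 , -0.98160881]]), 't': array([0.00687587, 0.54225956, 0.9591965 ])}
side {'K': array([[489.37747753,   0.        , 317.9794723 ],
       [  0.        , 489.37747753, 196.51589957],
       [  0.        ,   0.        ,   1.        ]]), 'R': array([[ 0.53933423,  0.84200221, -0.01228332],
       [ 0.66048522, -0.43202432, -0.61409629],
       [-0.52237713,  0.3230902 , -0.78913552]]), 't': array([-0.27741774, -0.27296515,  1.35645335])}
```

View pics/top0.png

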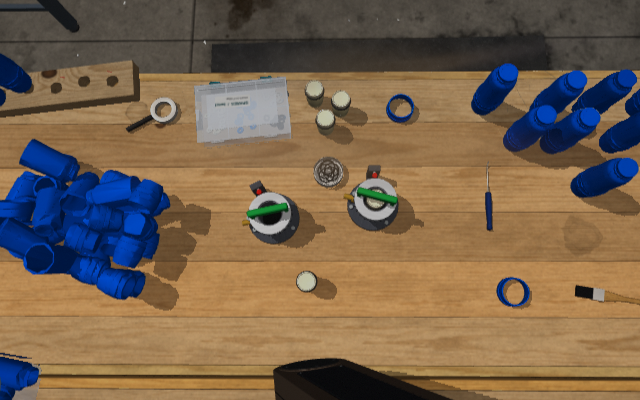

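View pics/side0.png

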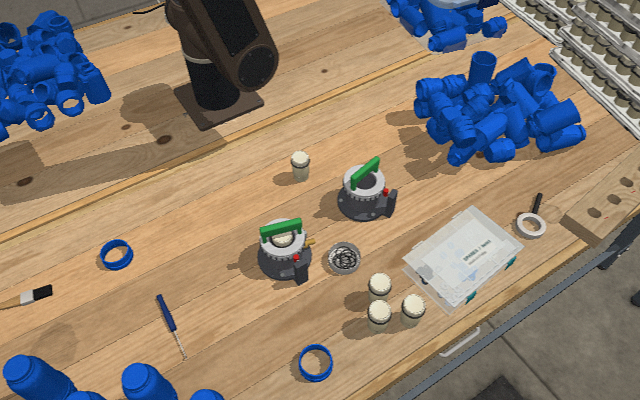

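The right-hand port (top image ~(377,196); side ~(281,230)) shows cream under the bar; the left one (267,211) shows a dark hole. I'll enlarge both.

Run:
```python
import cv2,numpy as np
t=cv2.imread("pics/top0.png")[155:255,230:430]; s=cv2.imread("pics/side0.png")[205:305,230:430]
cv2.imwrite("pics/c0.png",np.vstack([cv2.resize(a,None,fx=4,fy=3*4/4 if 0 else 3,interpolation=cv2.INTER_CUBIC) if 0 else cv2.resize(a[:,:],(600,300),interpolation=cv2.INTER_CUBIC) for a in(t,s)]))
for n in("top","side"):
    im=cv2.imread(f"pics/{n}0.png").astype(int)
    m=((im[:,:,1]>im[:,:,2]+40)&(im[:,:,1]>im[:,:,0]+40)).astype(np.uint8)
    k,l,st,c=cv2.connectedComponentsWithStats(m)
    for i in range(1,k):
        if st[i,4]>60:
            p=np.argwhere(l==i)[:,::-1].astype(np.int32);print(n,st[i],c[i].round(1),cv2.minAreaRect(p))
```

```text
top [357 187  41  16 252] [377.  194.8] ((377.046142578125, 194.83078002929688), (40.69548416137695, 6.139405727386475), 15.255120277404785)
top [247 203  40  14 261] [266.5 209.5] ((266.4882507324219, 209.4470672607422), (6.5079145431518555, 40.45753479003906), 77.47119140625)
side [351 156  29  34 352] [364.3 171.1] ((364.46533203125, 172.3465118408203), (12.524035453796387, 40.667938232421875), 50.710594177246094)
side [260 218  42  25 461] [280.7 227.6] ((281.441162109375, 229.76473999023438), (15.764815330505371, 42.20119857788086), 75.96376037597656)
```

View pics/c0.png

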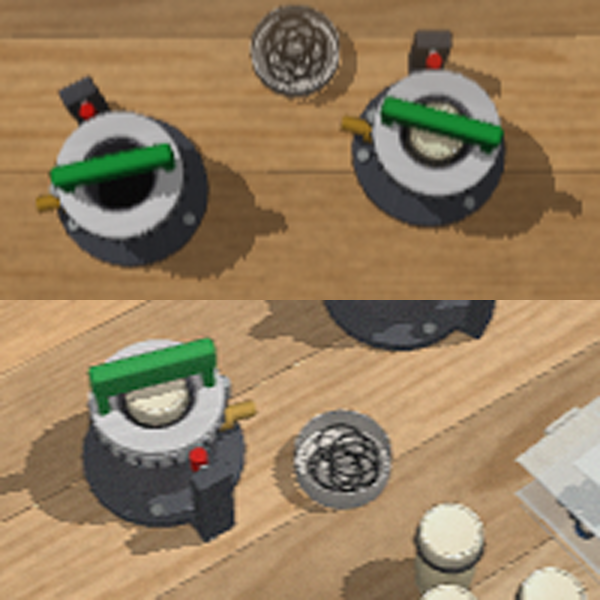

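The crop confirms it: cream under the right-hand bar (top (377,195)), dark hole under the left. Now fit the bar pose.

```bash
cat > h.py <<'E'
from plant import *
import cv2,numpy as np
from scipy.optimize import minimize,least_squares
from scipy.spatial.transform import Rotation as Ro
C={n:camera_info(n) for n in("top","side")}
def mask(n,x,y,a):
    X=np.array([[sx*.042,sy*.007,z] for sx in(-1,1) for sy in(-1,1) for z in(.098,.122)])
    c,s=np.cos(a),np.sin(a);W=np.c_[x+c*X[:,0]-s*X[:,1],y+s*X[:,0]+c*X[:,1],X[:,2]]
    i=C[n];p=(W@i["R"].T+i["t"])@i["K"].T;p=p[:,:2]/p[:,2:]
    m=np.zeros((1600,2560),np.uint8);cv2.fillConvexPoly(m,cv2.convexHull((p*4+1.5).astype(np.float32)).round().astype(np.int32),1)
    return cv2.resize(m.astype(np.float32),(640,400),interpolation=cv2.INTER_AREA)
def green(im):
    im=im.astype(int);return ((im[:,:,1]>im[:,:,0]+40)&(im[:,:,1]>im[:,:,2]+40)).astype(np.float32)
def fit(ims,x0):
    def f(v):
        e=0
        for n,g in ims.items():
            m=mask(n,v[0],v[1],v[2]); near=cv2.dilate(mask(n,*x0),np.ones((25,25)))>0
            e+=((m-g*near)**2).sum()
        return e
    S=np.vstack([x0]+[np.array(x0)+d for d in np.diag([.01,.01,.15])])
    r=minimize(f,x0,method="Nelder-Mead",options=dict(initial_simplex=S,xatol=1e-4,fatol=.1));return r.x,r.fun
def back(n,u,v,z):
    i=C[n];d=i["R"].T@np.linalg.inv(i["K"])@[u,v,1];o=-i["R"].T@i["t"];return o+d*(z-o[2])/d[2]
E
python3 - <<'E'
from h import *
G={n:green(cv2.imread(f"pics/{n}0.png")[:,:,::-1]) for n in C}
for nm,u,v,a in(("loaded",377,194.8,15.3),("empty",266.5,209.4,-12.5)):
    p=back("top",u,v,.118); p2=back("side",*((281,228) if nm=="loaded" else (364.4,172)),.112)
    print(nm,p,p2)
    x0=[p[0],p[1],np.radians(-90-a)]   # image right=-y, down=-x
    for ims in(G,{"top":G["top"]},{"side":G["side"]}):
        v_,e=fit(ims,x0);print(v_,np.degrees(v_[2]),e)
s=get_state();print(Ro.from_quat(s["tcp_rot"]).as_matrix().round(3))
E
```

```text
loaded [ 0.54043704 -0.10271307  0.118     ] [ 0.54321554 -0.10221383  0.112     ]
[ 0.54181003 -0.10306909 -1.8445973 ] -105.6876402509253 253.88671875
[ 0.54043948 -0.10276597 -1.83950407] -105.39581935782829 119.75
[ 0.54245533 -0.10184299 -1.84438246] -105.67533070436782 129.23046875
empty [0.51050418 0.12168304 0.118     ] [0.51569073 0.11757537 0.112     ]
[ 0.51274711  0.12043828 -1.30411082] -74.72004605383704 200.6484375
[ 0.5111112   0.12260226 -1.37914527] -79.01920312780588 106.36328125
[ 0.51257601  0.11996524 -1.29548827] -74.22601039048949 87.20703125
[[ 0.965  0.262 -0.   ]
 [ 0.262 -0.965  0.002]
 [ 0.    -0.002 -1.   ]]
```

```bash
python3 -m jog '{"travel":[[21.5,32.3,0],[21.5,32.3,0],[21.5,32.3,0],[21.5,32.3,0],[21.5,32.3,0]],"dr":[[0,0,3.5],[0,0,3.5],[0,0,3.5],[0,0,3.5],[0,0,3.5]],"jaw":[110,110,110,110,110]}' 40
python3 -m jog '{"travel":[[21.5,32.3,0],[21.5,32.3,0],[21.5,32.3,0],[21.5,32.3,0],[21.5,32.3,0]],"dr":[[0,0,3.5],[0,0,3.5],[0,0,3.5],[0,0,3.5],[0,0,3.5]],"jaw":[110,110,110,110,110]}'
python3 -m jog '{"travel":[[21.5,32.3,0],[21.5,32.3,0],[21.5,32.3,0],[21.5,32.3,0],[21.5,32.3,0]],"dr":[[0,0,3.5],[0,0,3.5],[0,0,3.5],[0,0,3.5],[0,0,3.5]],"jaw":[110,110,110,110,110]}'
python3 -m jog '{"travel":[[21.5,32.3,0],[21.5,32.3,0],[0,0,0],[0,0,0]],"dr":[[0,0,3.5],[0,0,3.5],[0,0,0],[0,0,0]],"jaw":[110,110,110,110]}'
python3 - <<'E'
from h import *
s=get_state();im=read_camera("wrist");cv2.imwrite("pics/w1.png",im[:,:,::-1])
R=Ro.from_quat(s["tcp_rot"]).as_matrix();print(R.round(3),s["eef_pos"],s["contact_force"],s["wrist_torque"],s["opening"])
i=camera_info("wrist");print(i)
def pr(P):
    q=np.linalg.inv(i["mount"])@np.r_[R.T@(np.array(P)-s["eef_pos"]),1]
    r=np.hypot(q[0],q[1]);th=np.arctan2(r,q[2]);return i["K"][0,0]*th*q[:2]/r+i["K"][:2,2]
a=np.radians(74.4)
for k in(-1,0,1):print(k,pr([.5415+k*.042*np.cos(a),-.1025+k*.042*np.sin(a),.122]).round(1))
E
```

```text
time: 0.52
eef_pos: [0.2846, -0.4881, 0.2306]
tcp_rot: [0.959, 0.282, 0.0, -0.001]
contact_force: [0.6, -0.4, 0.0]
opening: 0.568
time: 0.93
eef_pos: [0.3921, -0.3265, 0.2309]
tcp_rot: [0.905, 0.425, -0.0, -0.0]
contact_force: [0.7, -0.6, -0.4]
opening: 0.566
time: 1.35
eef_pos: [0.4996, -0.165, 0.231]
tcp_rot: [0.83, 0.558, -0.0, -0.0]
contact_force: [0.5, -0.1, -0.7]
opening: 0.571
time: 1.68
eef_pos: [0.5425, -0.1005, 0.2307]
tcp_rot: [0.794, 0.608, -0.0, -0.0]
contact_force: [-0.4, 0.1, -0.7]
opening: 0.566
[[ 0.261  0.965 -0.001]
 [ 0.965 -0.261  0.   ]
 [-0.    -0.001 -1.   ]] [ 0.54247815 -0.10048769  0.23067482] [-0.44728187  0.14911554 -0.72567498] [-0.04593685 -0.03779716 -0.03724385] 0.5660120884309539
{'K': array([[309.70691629,   0.        , 320.15038013],
       [  0.        , 309.70691629, 200.47389717],
       [  0.        ,   0.        ,   1.        ]]), 'mount': array([[ 1.41437669e-03, -9.52046571e-01, -3.05949874e-01,
         7.86382770e-02],
       [ 9.99998935e-01,  1.23624564e-03,  7.75982530e-04,
        -1.26503563e-03],
       [-3.60542309e-04, -3.05950646e-01,  9.52047306e-01,
        -1.42175179e-01],
       [ 0.00000000e+00,  0.00000000e+00,  0.00000000e+00,
         1.00000000e+00]])}
-1 [320.6 245.2]
0 [321.1 200.7]
1 [321.6 151.7]
```

View pics/w1.png

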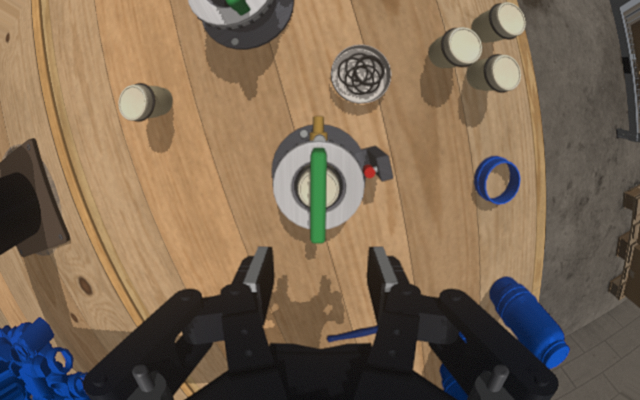

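The wrist view shows the bar running from (318,148) to (318,243), cream on both sides of it. That is within about 3 px of the prediction from the fixed cameras, and the bar is aligned with the tool. I'll descend partway and check again.

```bash
python3 -m jog '{"travel":[[-2,-0.5,-30],[0,0,-30],[0,0,-25],[0,0,0],[0,0,0]],"dr":[[0,0,0],[0,0,0],[0,0,0],[0,0,0],[0,0,0]],"jaw":[110,110,110,110,110]}'
cat >> h.py <<'E'
def wr(name):
    s=get_state();im=read_camera("wrist");cv2.imwrite(name,im[:,:,::-1]);i=camera_info("wrist")
    R=Ro.from_quat(s["tcp_rot"]).as_matrix();print(s["eef_pos"],s["contact_force"],s["wrist_torque"],s["opening"])
    def ray(u,v,z):
        d=(np.array([u,v])-i["K"][:2,2])/i["K"][0,0];th=np.hypot(*d)
        c=np.r_[np.sin(th)*d/th,np.cos(th)];M=i["mount"]
        D=R@M[:3,:3]@c;o=s["eef_pos"]+R@M[:3,3];return o+D*(z-o[2])/D[2]
    return im,ray
E
python3 - <<'E'
from h import *
im,ray=wr("pics/w2.png");cv2.imwrite("pics/w2c.png",cv2.resize(im[100:400,170:470,::-1],(600,600)))
E
```

```text
time: 2.15
eef_pos: [0.5385, -0.1038, 0.1449]
tcp_rot: [0.796, 0.606, -0.001, -0.002]
contact_force: [0.3, 0.3, 0.2]
opening: 0.567
[ 0.53853342 -0.10375021  0.14490991] [0.34709297 0.27906076 0.2452719 ] [-0.00497852  0.01243767 -0.0233725 ] 0.5673096659495932
```

View pics/w2c.png

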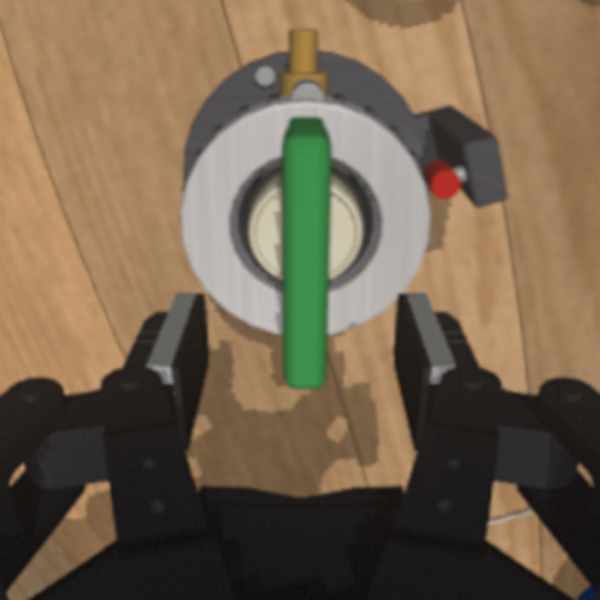

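Run:
```python
from h import *
im,ray=wr("pics/x.png")
a=ray(323.5,167.5,.122);b=ray(322.5,293.5,.122);print(a,b,(a+b)/2,np.linalg.norm(a-b),np.degrees(np.arctan2(*(a-b)[1::-1])))
m=(a+b)/2;s=get_state();R=Ro.from_quat(s["tcp_rot"]).as_matrix();print("tool frame mm",R.T@(m-s["eef_pos"])*1e3, np.degrees(np.arctan2(R[1,1],R[0,1])))
```

```text
[ 0.54004001 -0.10406588  0.14698269] [0.93649775 0.25217832 1.55805175] [-0.03750497  0.02433373  0.01559849] 0.5695262197409227
[ 0.5524135  -0.06186533  0.122     ] [ 0.53025062 -0.14133678  0.122     ] [ 0.54133206 -0.10160105  0.122     ] 0.08250396573448279 74.41735200450839
tool frame mm [ 2.5738092  -0.38544138 26.21851874] -15.416320951743163
```

Everything agrees on a bar centre of about (0.541, −0.1015), azimuth 74.4°. That is 2.5 mm further along the bar than the tool, so I'll correct, descend and grip.

```bash
python3 -m jog '{"travel":[[1,2.3,-20],[0,0,-20],[0,0,-10],[0,0,0]],"dr":[[0,0,0],[0,0,0],[0,0,0],[0,0,0]],"jaw":[110,110,110,110]}' 30
python3 -m jog '{"travel":[[0,0,0],[0,0,0],[0,0,0],[0,0,0],[0,0,0]],"dr":[[0,0,0],[0,0,0],[0,0,0],[0,0,0],[0,0,0]],"jaw":[160,190,220,255,255]}' 30
python3 -m jog '{"travel":[[0,0,0],[0,0,0]],"dr":[[0,0,0],[0,0,0]],"jaw":[255,255]}' 30
python3 - <<'E'
from h import *
im,ray=wr("pics/w3.png")
E
```

```text
time: 2.58
eef_pos: [0.5404, -0.1006, 0.0955]
tcp_rot: [0.795, 0.606, -0.001, -0.001]
contact_force: [0.2, -0.2, -0.0]
opening: 0.564
time: 3.0
eef_pos: [0.5404, -0.1006, 0.0983]
tcp_rot: [0.795, 0.607, -0.001, -0.001]
contact_force: [-6.6, 0.7, 6.8]
opening: 0.154
time: 3.17
eef_pos: [0.5404, -0.1006, 0.0983]
tcp_rot: [0.795, 0.607, -0.001, -0.001]
contact_force: [-6.5, 0.3, 7.5]
opening: 0.158
[ 0.54042215 -0.10057462  0.0983421 ] [-6.52558432  0.32688413  7.52377639] [ 0.14306269  1.02220229 -0.03138464] 0.15756149026817493
```

View pics/w3.png

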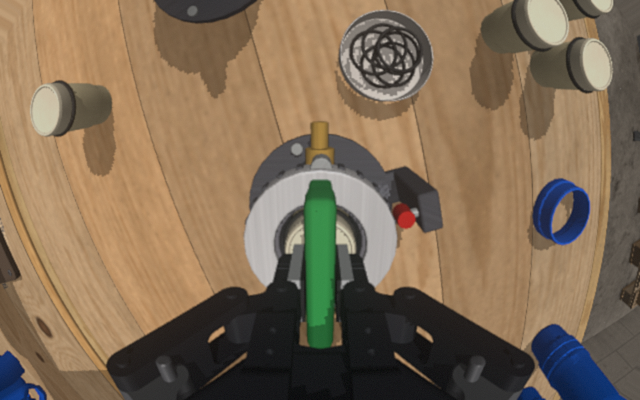

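The bar (about (320,190)–(320,345)) sits between the pads, and the opening of 13.4 mm matches the bar. I'll take off the small preload and start turning clockwise.

```bash
python3 -m jog '{"travel":[[-1,0.3,1],[0,0,0],[0,0,0],[0,0,0],[0,0,0]],"dr":[[0,0,0],[0,0,-5],[0,0,-5],[0,0,-5],[0,0,-5]],"jaw":[255,255,255,255,255]}' 30
python3 -c "
from plant import *;s=get_state();print(s['contact_force'],s['wrist_torque'],s['qpos'])"
python3 -m jog '{"travel":[[0,0,0],[0,0,0],[0,0,0],[0,0,0],[0,0,0]],"dr":[[0,0,-5],[0,0,-5],[0,0,-5],[0,0,-5],[0,0,0]],"jaw":[255,255,255,255,255]}' 30
python3 -c "
from plant import *;s=get_state();print(s['contact_force'],s['wrist_torque'],s['qpos'])"
```

```text
time: 3.63
eef_pos: [0.5407, -0.1007, 0.0984]
tcp_rot: [0.889, 0.457, 0.0, 0.001]
contact_force: [0.3, -1.5, -0.1]
opening: 0.157
[ 0.30244309 -1.48450097 -0.11531671] [-0.08285099  0.15996207  0.05785338] [-3.68416693e-01  1.62806878e-01  1.98533119e+00 -7.08167632e-04
  9.91596265e-01  2.52537662e-01]
time: 4.05
eef_pos: [0.5411, -0.1011, 0.0984]
tcp_rot: [0.955, 0.297, 0.001, 0.001]
contact_force: [0.7, -2.7, -0.1]
opening: 0.153
[ 0.74654503 -2.6506262  -0.06880226] [-0.3040726   0.04840291  0.02987959] [-3.68646145e-01  1.63130568e-01  1.98501659e+00 -9.13247956e-04
  9.90547937e-01  5.98960404e-01]
```

```bash
python3 -m jog '{"travel":[[0,0,0],[0,0,0],[0,0,0],[0,0,0],[0,0,0]],"dr":[[0,0,-4],[0,0,-4],[0,0,-4],[0,0,-4],[0,0,-4]],"jaw":[255,255,255,255,255]}' 30
python3 -c "
from plant import *;s=get_state();print(s['contact_force'],s['wrist_torque'],s['qpos'][5])"
python3 -m jog '{"travel":[[0,0,0],[0,0,0],[0,0,0]],"dr":[[0,0,-4],[0,0,-4],[0,0,0]],"jaw":[255,255,255]}' 30
python3 -c "
from plant import *;s=get_state();print(s['contact_force'],s['wrist_torque'],s['qpos'][5])"
python3 -m jog '{"travel":[[0,0,0],[0,0,0]],"dr":[[0,0,-3],[0,0,0]],"jaw":[255,255]}' 30
python3 -c "
from plant import *;s=get_state();print(s['contact_force'],s['wrist_torque'],s['qpos'][5])"
```

```text
time: 4.47
eef_pos: [0.5413, -0.1015, 0.0984]
tcp_rot: [0.992, 0.127, 0.001, 0.002]
contact_force: [1.5, -3.5, -0.8]
opening: 0.156
[ 1.49628431 -3.51815769 -0.83020985] [-4.52124241e-01 -4.94100442e-02  1.78943924e-04] 0.9473166445616705
time: 4.72
eef_pos: [0.5413, -0.1016, 0.0984]
tcp_rot: [0.998, 0.059, 0.001, 0.002]
contact_force: [1.4, -4.7, -0.4]
opening: 0.16
[ 1.42115348 -4.66225117 -0.37779652] [-0.68867977 -0.0416261  -0.03752985] 1.085066233477274
time: 4.88
eef_pos: [0.5413, -0.1017, 0.0984]
tcp_rot: [0.999, 0.033, 0.001, 0.002]
contact_force: [0.6, -5.7, 0.1]
opening: 0.161
[ 0.5947806  -5.70396843  0.13803992] [-0.68457375 -0.00789117 -0.0158469 ] 1.1362396272038713
```

```bash
python3 -m jog '{"travel":[[0,-0.8,0],[0,0,0],[0,0,0]],"dr":[[0,0,-2],[0,0,-2],[0,0,0]],"jaw":[255,255,255]}' 30
python3 -c "
from plant import *;s=get_state();print(s['contact_force'],s['wrist_torque'],s['qpos'][5])"
python3 -m jog '{"travel":[[0,0,0],[0,0,0],[0,0,0]],"dr":[[0,0,-2],[0,0,-1],[0,0,0]],"jaw":[255,255,255]}' 30
python3 - <<'E'
from h import *
s=get_state();print(s['contact_force'],s['wrist_torque'],s['qpos'][5])
im,ray=wr("pics/w4.png")
cv2.imwrite("pics/w4c.png",cv2.resize(im[100:400,170:470,::-1],(600,600)))
E
```

```text
time: 5.13
eef_pos: [0.5413, -0.1018, 0.0984]
tcp_rot: [1.0, -0.002, 0.001, 0.001]
contact_force: [0.4, -3.9, 1.0]
opening: 0.16
[ 0.44839238 -3.88727933  0.97674907] [-0.44734768 -0.05637198 -0.04788456] 1.204578472836873
time: 5.38
eef_pos: [0.5412, -0.1019, 0.0984]
tcp_rot: [1.0, -0.028, 0.001, 0.001]
contact_force: [2.4, -4.5, 2.0]
opening: 0.159
[ 2.40646908 -4.53730739  2.0467467 ] [-0.69119112 -0.24476055  0.00276675] 1.2576945122202836
[ 0.5412458  -0.10189426  0.09835186] [ 2.40646908 -4.53730739  2.0467467 ] [-0.69119112 -0.24476055  0.00276675] 0.15876267029147242
```

View pics/w4c.png

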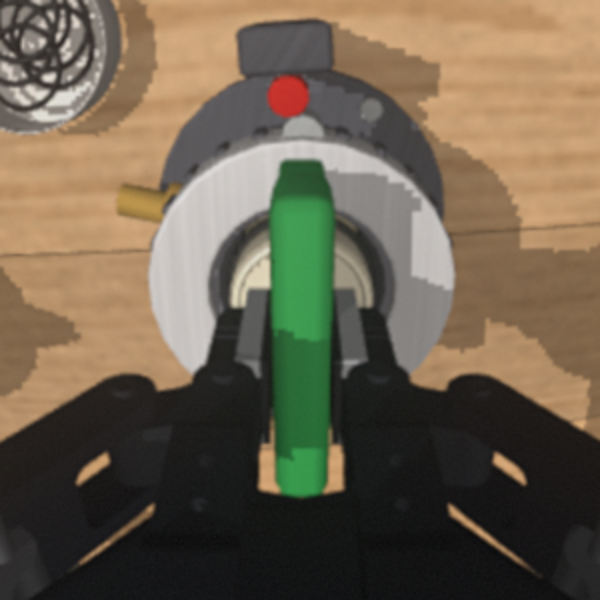

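The bar is still aligned in the jaws after about 78°, and the ring's nub sits beside the red catch at (290,97). I'll go on gently until the stop shows as torque.

```bash
python3 -m jog '{"travel":[[0,-0.5,0],[0,0,0],[0,0,0]],"dr":[[0,0,-2],[0,0,0],[0,0,0]],"jaw":[255,255,255]}' 30
python3 -c "
from plant import *;s=get_state();print(s['contact_force'],s['wrist_torque'],s['qpos'][5])"
python3 -m jog '{"travel":[[0,0,0],[0,0,0],[0,0,0]],"dr":[[0,0,-2],[0,0,0],[0,0,0]],"jaw":[255,255,255]}' 30
python3 -c "
from plant import *;s=get_state();print(s['contact_force'],s['wrist_torque'],s['qpos'][5])"
```

```text
time: 5.68
eef_pos: [0.5412, -0.102, 0.0984]
tcp_rot: [0.999, -0.046, 0.001, 0.0]
contact_force: [3.2, -4.6, 2.6]
opening: 0.155
[ 3.16230638 -4.58525968  2.61411712] [-0.5210964 -0.2424188 -0.0797223] 1.2919059397294876
time: 5.93
eef_pos: [0.5412, -0.102, 0.0983]
tcp_rot: [0.998, -0.063, 0.001, 0.0]
contact_force: [2.9, -4.1, 3.8]
opening: 0.156
[ 2.86993637 -4.05618723  3.76400574] [-0.56609381 -0.35359426 -0.08477482] 1.326779550550007
```

Torque on the tool is now −0.08 N m, which means the roller is pulling the ring clockwise, past the click. I'll release, lift and check.

```bash
python3 -m jog '{"travel":[[0,0,0],[0,0,0],[0,0,0],[0,0,0]],"dr":[[0,0,0],[0,0,0],[0,0,0],[0,0,0]],"jaw":[200,150,100,100]}'
python3 -m jog '{"travel":[[0,0,15],[0,0,30],[0,0,30],[0,0,0],[0,0,0]],"dr":[[0,0,0],[0,0,0],[0,0,0],[0,0,0],[0,0,0]],"jaw":[100,100,100,100,100]}'
python3 - <<'E'
from h import *
im,ray=wr("pics/w5.png")
cv2.imwrite("pics/w5c.png",cv2.resize(im[60:360,170:470,::-1],(600,600)))
s=get_state();R=Ro.from_quat(s["tcp_rot"]).as_matrix();print("tool x az",np.degrees(np.arctan2(R[1,0],R[0,0])))
G={n:green(read_camera(n)) for n in("side",)}
for x0 in([.5415,-.102,np.radians(-8)],[.512,.1204,-1.3]):
    v,e=fit(G,x0);print(v,np.degrees(v[2]),e)
E
```

```text
time: 6.27
eef_pos: [0.539, -0.1006, 0.0961]
tcp_rot: [0.998, -0.064, -0.002, -0.001]
contact_force: [0.8, -0.9, -0.2]
opening: 0.605
time: 6.68
eef_pos: [0.5412, -0.1016, 0.1744]
tcp_rot: [0.998, -0.064, 0.002, 0.0]
contact_force: [-0.0, 0.1, -0.2]
opening: 0.613
[ 0.54120041 -0.10162984  0.17435893] [-0.00694325  0.12153425 -0.21480466] [0.00264735 0.02610021 0.00499424] 0.6125786904198165
tool x az -7.306228473164595
[ 0.54311784 -0.10222022 -0.15992384] -9.162960939012253 71.20703125
[ 0.51209486  0.12051257 -1.30366635] -74.69457981239977 84.83984375
```

View pics/w5c.png

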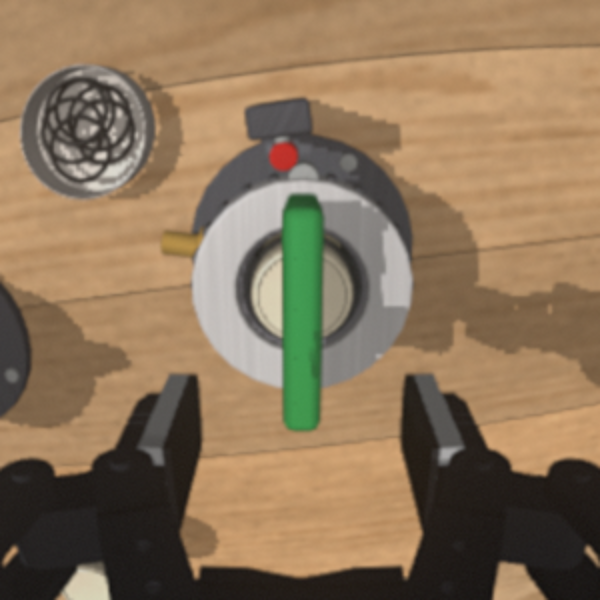

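The bar now lies at about −9° (it was 74.4°), so roughly 83° of turn. The red knob (284,156) and ring nub (303,175) are next to each other. One numeric cross-check of the angle, then retreat.

```bash
python3 -m jog '{"travel":[[0,0,40],[0,0,40],[0,0,0],[0,0,0],[0,0,0]],"dr":[[0,0,0],[0,0,0],[0,0,0],[0,0,0],[0,0,0]],"jaw":[50,0,0,0,0]}'
python3 - <<'E'
from h import *
im,ray=wr("pics/w6.png");i0=cv2.imread("pics/w5.png")[:,:,::-1]
def ends(im):
    g=green(im).astype(np.uint8);k,l,st,c=cv2.connectedComponentsWithStats(g[120:330,270:370]);j=1+st[1:,4].argmax()
    p=np.argwhere(l==j)[:,::-1]+[270,120];rows=np.unique(p[:,1]);
    f=np.polyfit(rows,[p[p[:,1]==r,0].mean() for r in rows],1);n=len(rows)
    return [(np.polyval(f,r),r) for r in(rows[n//5],rows[-n//6])]
e=ends(im);a,b=ray(*e[0],.122),ray(*e[1],.122);print(e,np.degrees(np.arctan2(*(a-b)[1::-1])))
G={"side":green(read_camera("side"))}
for x0 in([.5415,-.102,np.radians(-8)],[.512,.1204,-1.3]):
    v,e=fit(G,x0);print(v,np.degrees(v[2]),e)
E
```

```text
time: 7.2
eef_pos: [0.5393, -0.1012, 0.2504]
tcp_rot: [0.998, -0.064, -0.002, -0.001]
contact_force: [-1.0, -0.1, 0.2]
opening: 1.0
[ 0.53932738 -0.10115761  0.2503874 ] [-1.00314678 -0.12629236  0.20239336] [-0.02927299  0.02396701  0.03032534] 0.9999658152038682
[(np.float64(321.00609341206774), np.int64(161)), (np.float64(320.93241658768915), np.int64(216))] -7.2696492968871445
[ 0.54635679 -0.1024986  -0.15270107] -8.749126862421809 68.91015625
[ 0.51252105  0.12002334 -1.31016402] -75.06686884817009 88.83203125
```

```bash
python3 -c "
from plant import *;print(sign_off(),get_state()['time'])"
```

```text
the job is handed in; nothing more can be done
the job is handed in; nothing more can be done
```

I turned the ring of the port with the cream cartridge (the right-hand one) clockwise to its locked position, let go, and lifted clear to z ≈ 0.25 m. I handed the job in at about 7.3 s of the 32 s allowed.

- **Loaded ring:** The side camera put the turn at about 83–83.5° (fully open to locked is 83°). The wrist camera put it at about 81.7°. The ring held there after I let go, and both readings are well past the 1.30 rad (74.5°) click.
- **Disagreement between cameras:** The two readings differ by about 1.5°, and I did not settle which is right.
- **Stop not felt:** I never saw a clear rise in torque from the end stop. Before I let go, the wrist torque was about −0.08 N m, which suggests the roller was already pushing the ring home, but that is close to the noise.
- **Empty port:** I did not touch it. Its bar read −74.2° before and −74.7° to −75.1° after, which is unchanged within measurement error.
- **Forces:** The readings I took stayed below about 11 N.

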